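Slide the top base plate off the stack onto the fitting block

ROBOT

A 6-joint arm with a two-finger parallel gripper is mounted at the origin on the work surface. World frame = base frame: x ahead of the robot, y to its left, z up, the work surface at z = 0. Lengths are in m, angles in degrees, forces in N, time in s.
With the tool pointing down it reaches from about 0.35 to 0.875 m from the base axis. Payload 4.2 kg.
Tool frame: the origin (TCP) lies at the very end of the fingers, on their centre line; the grasp point (between the pads) lies 19 mm behind it; z points along the fingers, y is the line along which they close (so a half turn about z gives the same grasp; the last joint's range is limited). The gripper opens to 87 mm and grips with 3 to 60 N. Pads are 19 mm wide; open, the fingers measure 117 mm over their backs; the gripper's body (75 mm by 190 mm) begins 51 mm behind the grasp point.
Start: joints at [87.983, 22.042, 0.453, 0, -68.411, -14.817], TCP at [0.181, 0.598, 0.223] pointing down, gripper open.
Joint ranges: [-179.83, 179.83], [-69.29, 118.12], [-61.27, 80.66], [-181.25, 117.63], [-171.15, -9.14], [-177.46, 177.46]. Speed limits (degrees/s): [159.86, 159.86, 180, 180, 180, 180].

INTERFACE

Orientations are given as a 3x3 rotation matrix whose columns are the frame's x, y, z axes.
In Python, from station import monitor, cams, ticket gives the robot as it stands.
- The arm moves only by the tool drive_tool, never from a script. Its argument "moves" is a list of rows, each an object with "delta_pos": the shift along the tool's x, y, z in mm, a list of three; "turn": the turn about the tool's z in rad; "claw": the opening, from 0 (shut) to 1 (fully open). A call has 1 to 12 rows; each row shifts and turns the commanded pose from where the row before left it, along the tool's axes as they then stand; what a row does not reach is not made up. A row lasts 1/8 s, in which the tool goes at most 62.5 mm and 10.7 degrees, less where a joint would pass 70% of its speed; a pose out of reach is approached as far as the arm can. A call is refused whole if a number of a shift passes 62.5 or a number of a turn 0.188, either way. A call with a gripper value outside its range is refused whole. The fingers move at their own pace and stop on an object; the grip force is fixed at half the most. Time passes only in rows, so rows that do not move let the fingers close. It gives the time, the measured TCP pose, the force, the opening and the grip force at its end, in the units of the state.
- monitor.sense(): the state, without advancing time (a new reading comes with each control period).
- cams.capture(name): name is "scene" or "side" or "wrist"; returns a dict with "color" (384x512x3 uint8, red, green, blue), "range_z" (384x512 float32, m along the optical axis (not along the pixel's ray), 0 where there is no reading), "vertical_fov" (degrees; the focal length in pixels is half the picture's height over the tangent of half this angle, whatever the lens; pixels are square), "cx", "cy" (the principal point, pixels), "extrinsics" (4x4, takes a point from camera to world coordinates). Camera axes: x right, y down, z forward; pixel columns grow to the right and rows downward; lengths in m; the calibration is good to about 2 mm. A picture is of the moment at which its call begins.
- ticket.finish_job(): hands the job in; it is judged then, once.
The state is a dict: "time_s": time; "joints": joint angles; "joint_velocities": joint speeds; "effort": joint torques, N m; "tcp_pos": TCP position; "ee_rot": TCP orientation; "wrist_force": force on the tool from outside, world axes, zero at the start; "moment": the same for the moment, N m; "gripper_width": opening from 0.0 (shut) to 1.0 (fully open); "gripper_force": force on a finger pad.
Only numpy, scipy, OpenCV 4.12 (cv2) and the standard library are available. Lean on these libraries where they do the work, as an engineer would, in place of code of your own. Each camera call takes 0.05 s, during which the arm holds its last target. There are 200 camera calls.

TASK

New feet are to be screwed to the top aluminium base plate of the stack of three. Slide it sideways off the stack, without lifting it, onto the larger, thicker of the two wooden blocks beside the stack, so that it lies flat, about in the middle of the block and square to it; leave the two plates underneath stacked where they are.

Things in the scene. Friction and masses are not known exactly. Their poses are not given: they have to be found in the camera images.
- plate_top_centre (a point): Centre (half-way up) of the top plate of the stack: loose plain aluminium plate, 90 mm (its x) by 80 mm (its y) by 14 mm thick (z up), 0.2 to 0.4 kg, four dark screw-hole marks near its corners. The three plates are alike, laid squarely on one another within about 2 mm; their y axes run along the row thin slip - stack - block, standing on a flat 12 mm plywood board.
- plate_mid_centre (a point): Centre of the second plate, same size, directly under the top one (centre 14 mm lower). Loose, held by friction alone; it must stay.
- plate_low_centre (a point): Centre of the lowest plate, same size, loose on the board; it must stay. Small parts (a roller, an eraser wheel, a brass drum, under 30 mm tall) lie on the board's margins, more than 70 mm to the x side of the row's centre line; nothing is above the stack.
- block_top (a point): Centre of the upper face of the larger, thicker wooden block: fixed, 130 by 130 mm, 26 mm high, on either side of the stack; y along the row, z up. The face lies 2 mm below the top plate's underside, its edge about 6 mm from the stack. The slip opposite is narrower (80 by 130 mm) and 8 mm thick, its top 20 mm below the top plate's underside: room for a finger behind the plate.
Not all that is in view belongs to the job. What is shaped like the part that bears plate_top_centre but purple is not meant.

How it is judged (in metres and radians):
At the end, for the whole second after the job is handed in: The top plate lies flat on the thicker block, its centre within 20 mm of the block's centre both ways and its sides within 12 degrees of the block's; the other two plates are within 10 mm of where they were (x of plate_top_centre in the frame of block_top between -0.02 and 0.02 m and y of plate_top_centre in the frame of block_top between -0.02 and 0.02 m and z of plate_top_centre in the frame of block_top below 0.01 m and angle between plate_top_centre's own z axis and vertical below 0.06 rad and angle between the x axis of plate_top_centre and the x axis of block_top, either way round below 0.21 rad and distance of each of plate_mid_centre, plate_low_centre from where it was at the start of the episode below 0.01 m); the robot touches nothing.
It fails at once if the top plate is lifted more than 12 mm above its place on the stack (height (world z) of plate_top_centre above 0.059 m).
It fails at once if the top plate tips over by more than 20 degrees (angle between plate_top_centre's own z axis and vertical above 0.35 rad).
It fails at once if a plate underneath is dragged more than 15 mm (distance of any of plate_mid_centre, plate_low_centre from where it was at the start of the episode above 0.015 m).
It also fails if it takes over 32 s, if anything falls off the work surface, if the arm or the gripper's body presses on something with over 40 N, if the wrist force passes 120 N, or if a joint passes its speed limit or range.

## Working session

There is one attempt and no reset: what is moved stays moved. The work goes in short steps, Python scripts to look and compute and a tool call to move; the robot and the scene stay as the last step left them, time stands still between calls to the robot, and variables do not carry over. Pictures are saved under pics/ and viewed, at most 10 in all, crops included, and the job is handed in when it is done.

Besides the shell and the picture viewer there is one more tool, called after "Emit:" as a command line: name --argument value ..., lists and objects as JSON in quotes. drive_tool: Moves the arm, as the interface text tells. Its arguments: {"type":"object","properties":{"moves":{"type":"array","items":{"type":"object","properties":{"delta_pos":{"type":"array","items":{"type":"number"}},"turn":{"type":"number"},"claw":{"type":"number"}}}}},"required":["moves"]}

```bash
mkdir -p pics; cat > h.py <<'E'
import numpy as np,cv2
from station import monitor,cams,ticket
def cap(n):
    c=cams.capture(n);c['f']=c['color'].shape[0]/2/np.tan(np.radians(c['vertical_fov'])/2);return c
def world(c):
    h,w=c['range_z'].shape;u,v=np.meshgrid(np.arange(w),np.arange(h));z=c['range_z']
    p=np.stack([(u-c['cx'])*z/c['f'],(v-c['cy'])*z/c['f'],z],-1)
    E=np.array(c['extrinsics']);return p@E[:3,:3].T+E[:3,3]
E
python3 - <<'E'
from h import *
a=[]
for n in('scene','side'):
    c=cap(n);a.append(c['color']);np.savez(n,**{k:np.array(v) for k,v in c.items()})
    print(n,np.round(c['extrinsics'],3).tolist(),c['f'])
cv2.imwrite('pics/a.png',cv2.cvtColor(cv2.resize(np.vstack(a),(0,0),fx=.78,fy=.78),cv2.COLOR_RGB2BGR))
s=monitor.sense();print(s)
E
```

```text
scene [[0.29, 0.565, -0.772, 1.369], [0.957, -0.192, 0.218, -0.175], [-0.025, -0.802, -0.597, 0.687], [0.0, 0.0, 0.0, 1.0]] 454.9105844501233
side [[-0.999, 0.039, -0.017, 0.556], [0.039, 0.681, -0.731, 0.559], [-0.017, -0.731, -0.682, 0.524], [0.0, 0.0, 0.0, 1.0]] 350.41291423584113
{'time_s': 0.1, 'joints': array([ 8.79837980e+01,  2.20862171e+01,  3.88438362e-01, -2.58610915e-02,
       -6.84113468e+01, -1.48153895e+01]), 'joint_velocities': array([ 0.05430482, -0.13992722,  0.1339464 ,  0.09399862,  0.00527106,
       -0.02687832]), 'effort': array([ 2.23049346e-05, -3.91689384e+01,  1.87935090e+01,  4.23180923e+00,
        1.34377048e-02, -7.66302333e-05]), 'tcp_pos': array([0.18081219, 0.59771568, 0.22157471]), 'ee_rot': array([[ 9.57111790e-01, -2.89718459e-01, -4.86444645e-04],
       [-2.89718856e-01, -9.57109930e-01, -1.88861912e-03],
       [ 8.15868198e-05,  1.94855181e-03, -9.99998098e-01]]), 'wrist_force': array([-0.20222163, -0.07742106,  0.1441787 ]), 'moment': array([-0.04155602, -0.03880352,  0.01709359]), 'gripper_force': 0.0, 'gripper_width': 1.0014271092667297}
```

View pics/a.png

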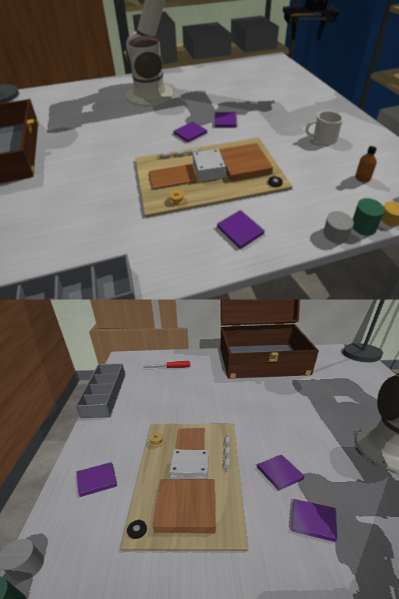

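The scene picture (top) shows the stack at about (208,163), the big block to its right and the slip to its left. The side picture (below) shows the stack at (188,463), the block at (185,505) on the +y side, and the slip at (190,438).

```bash
python3 - <<'E'
from h import *
for n in('scene','side'):
    c=dict(np.load(n+'.npz'));P=world(c);hsv=cv2.cvtColor(c['color'],cv2.COLOR_RGB2HSV)
    h,s,v=[hsv[...,i].astype(int) for i in range(3)]
    roi=(P[...,0]>.3)&(P[...,0]<.8)&(abs(P[...,1])<.4)
    wood=(h<14)&(s>110)
    for k,m,zr in(('top',s<60,(.048,.06)),('block',wood,(.032,.044)),('slip',wood,(.014,.026))):
        m=(m&roi&(P[...,2]>zr[0])&(P[...,2]<zr[1])).astype(np.uint8)
        m=cv2.morphologyEx(m,cv2.MORPH_OPEN,np.ones((3,3)))
        _,L,st,_=cv2.connectedComponentsWithStats(m)
        if len(st)<2: print(n,k,'none');continue
        i=1+st[1:,4].argmax();q=P[L==i]
        r=cv2.minAreaRect((q[:,:2]*1000).astype(np.float32));print(n,k,len(q),st[i].tolist(),np.round(r[0],1),np.round(r[1],1),round(r[2],1),'z',np.median(q[:,2]).round(4))
E
```

```text
scene top 901 [248, 190, 41, 30, 901] [575.   75.3] [80.  93.3] 84.7 z 0.0552
scene block 1732 [283, 185, 64, 41, 1732] [588.9 183.5] [126.6 127.9] 87.2 z 0.0391
scene slip 1160 [192, 213, 59, 28, 1160] [576.8 -37. ] [125.9  77.5] 86.6 z 0.0214
side top 1452 [218, 192, 50, 32, 1452] [575.1  75.6] [81.5 90. ] 84.4 z 0.0542
side block 4604 [196, 230, 80, 63, 4604] [586.6 186. ] [131.7 127.9] 87.1 z 0.0381
side slip 928 [226, 165, 36, 28, 928] [574.6 -51.2] [99.5 76.6] 87.6 z 0.0205
```

Emit:
drive_tool --moves '[{"delta_pos": [20,17,0],"claw": 0.6},{"delta_pos": [42,36,0],"claw": 0.6},{"delta_pos": [44,38,0],"claw": 0.6},{"delta_pos": [44,38,0],"claw": 0.6},{"delta_pos": [44,38,0],"claw": 0.6},{"delta_pos": [44,38,0],"claw": 0.6},{"delta_pos": [44,38,0],"claw": 0.6},{"delta_pos": [44,38,0],"claw": 0.6},{"delta_pos": [44,38,0],"claw": 0.6},{"delta_pos": [44,38,0],"claw": 0.6},{"delta_pos": [44,38,0],"claw": 0.6},{"delta_pos": [44,38,0],"claw": 0.6}]'

```text
invalid input
```

Emit:
drive_tool --moves '[{"delta_pos": [30,25,0],"claw": 0.6},{"delta_pos": [14,10,0],"claw": 0.6},{"turn": 0.152,"claw": 0.6},{"turn": 0.152,"claw": 0.6},{"turn": 0.152,"claw": 0.6},{"turn": 0.152,"claw": 0.6},{"turn": 0.152,"claw": 0.6},{"turn": 0.152,"claw": 0.6},{"turn": 0.152,"claw": 0.6},{"turn": 0.152,"claw": 0.6},{"turn": 0.152,"claw": 0.6},{"claw": 0.6}]'

```text
invalid input
```

Emit:
drive_tool --moves '[{"delta_pos": [20,17,0],"turn": 0,"claw": 0.6},{"delta_pos": [42,36,0],"turn": 0,"claw": 0.6},{"delta_pos": [44,38,0],"turn": 0,"claw": 0.6},{"delta_pos": [44,38,0],"turn": 0,"claw": 0.6},{"delta_pos": [44,38,0],"turn": 0,"claw": 0.6},{"delta_pos": [44,38,0],"turn": 0,"claw": 0.6},{"delta_pos": [44,38,0],"turn": 0,"claw": 0.6},{"delta_pos": [44,38,0],"turn": 0,"claw": 0.6},{"delta_pos": [44,38,0],"turn": 0,"claw": 0.6},{"delta_pos": [44,38,0],"turn": 0,"claw": 0.6},{"delta_pos": [44,38,0],"turn": 0,"claw": 0.6},{"delta_pos": [44,38,0],"turn": 0,"claw": 0.6}]'

```text
time_s: 1.6
tcp_pos: [0.5366, 0.0366, 0.2223]
ee_rot: [[0.957, -0.29, -0.0], [-0.29, -0.957, 0.0], [-0.0, 0.0, -1.0]]
wrist_force: [1.2, 0.3, 0.4]
gripper_width: 0.602
gripper_force: 0.0
```

Emit:
drive_tool --moves '[{"delta_pos": [30,25,0],"turn": 0,"claw": 0.6},{"delta_pos": [13,10,0],"turn": 0,"claw": 0.6},{"delta_pos": [0,0,0],"turn": 0.152,"claw": 0.6},{"delta_pos": [0,0,0],"turn": 0.152,"claw": 0.6},{"delta_pos": [0,0,0],"turn": 0.152,"claw": 0.6},{"delta_pos": [0,0,0],"turn": 0.152,"claw": 0.6},{"delta_pos": [0,0,0],"turn": 0.152,"claw": 0.6},{"delta_pos": [0,0,0],"turn": 0.152,"claw": 0.6},{"delta_pos": [0,0,0],"turn": 0.152,"claw": 0.6},{"delta_pos": [0,0,0],"turn": 0.152,"claw": 0.6},{"delta_pos": [0,0,0],"turn": 0.152,"claw": 0.6},{"delta_pos": [0,0,0],"turn": 0,"claw": 0.6}]'

```text
time_s: 3.1
tcp_pos: [0.5667, -0.0069, 0.2224]
ee_rot: [[-0.088, -0.996, -0.001], [-0.996, 0.088, 0.0], [-0.0, 0.001, -1.0]]
wrist_force: [-0.2, -0.2, 0.2]
gripper_width: 0.603
gripper_force: 0.0
```

```bash
python3 - <<'E'
from h import *
c=cap('wrist');cv2.imwrite('pics/b.png',cv2.cvtColor(c['color'],cv2.COLOR_RGB2BGR))
P=world(c);s=cv2.cvtColor(c['color'],cv2.COLOR_RGB2HSV)[...,1]
m=((P[...,2]>.048)&(P[...,2]<.06)&(s<70)&(P[...,0]>.5)&(P[...,1]>.02)).astype(np.uint8)
_,L,st,_=cv2.connectedComponentsWithStats(m);i=1+st[1:,4].argmax()
print(st[i],cv2.minAreaRect((P[L==i][:,:2]*1000).astype(np.float32)))
E
```

```text
[ 211  212   88   45 3832] ((573.4242553710938, 60.124107360839844), (49.06962203979492, 90.04249572753906), 84.73263549804688)
```

View pics/b.png

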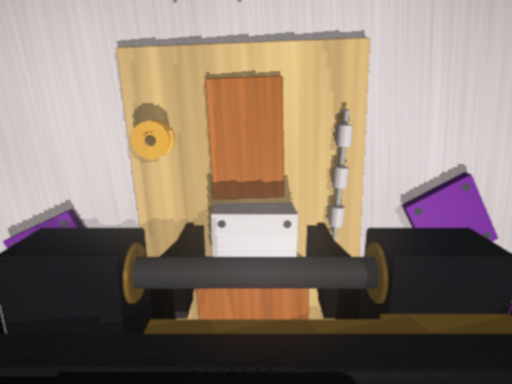

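The wrist picture shows the rear edge of the top plate at row 205, centred between the fingers, with the slip behind it at (245,140). That matches the other measurements, so I descend behind the plate.

Emit:
drive_tool --moves '[{"delta_pos": [0,0,20],"turn": 0,"claw": 0.6},{"delta_pos": [0,0,30],"turn": 0,"claw": 0.6},{"delta_pos": [0,0,30],"turn": 0,"claw": 0.6},{"delta_pos": [0,0,30],"turn": 0,"claw": 0.6},{"delta_pos": [0,0,30],"turn": 0,"claw": 0.6},{"delta_pos": [0,0,20],"turn": 0,"claw": 0.6},{"delta_pos": [0,0,12],"turn": 0,"claw": 0.6},{"delta_pos": [0,0,6],"turn": 0,"claw": 0.6},{"delta_pos": [0,0,0],"turn": 0,"claw": 0.6},{"delta_pos": [0,0,0],"turn": 0,"claw": 0.6}]'

```text
time_s: 4.4
tcp_pos: [0.5677, -0.0075, 0.0454]
ee_rot: [[-0.09, -0.996, 0.002], [-0.996, 0.09, 0.0], [-0.0, -0.002, -1.0]]
wrist_force: [-0.4, -0.3, -0.2]
gripper_width: 0.601
gripper_force: 0.0
```

Emit:
drive_tool --moves '[{"delta_pos": [-8,0,1],"turn": 0,"claw": 0.6},{"delta_pos": [-8,0,0],"turn": 0,"claw": 0.6},{"delta_pos": [-5,0,0],"turn": 0,"claw": 0.6},{"delta_pos": [-4,0,0],"turn": 0,"claw": 0.6},{"delta_pos": [-4,0,0],"turn": 0,"claw": 0.6},{"delta_pos": [-4,0,0],"turn": 0,"claw": 0.6},{"delta_pos": [-4,0,0],"turn": 0,"claw": 0.6},{"delta_pos": [-4,0,0],"turn": 0,"claw": 0.6},{"delta_pos": [-4,0,0],"turn": 0,"claw": 0.6},{"delta_pos": [-4,0,0],"turn": 0,"claw": 0.6},{"delta_pos": [-4,0,0],"turn": 0,"claw": 0.6},{"delta_pos": [0,0,0],"turn": 0,"claw": 0.6}]'

```text
time_s: 5.9
tcp_pos: [0.5721, 0.0459, 0.0435]
ee_rot: [[-0.09, -0.996, 0.001], [-0.996, 0.09, 0.001], [-0.001, -0.001, -1.0]]
wrist_force: [0.2, -1.1, -0.1]
gripper_width: 0.597
gripper_force: 0.0
```

```bash
cat > look.py <<'E'
from h import *
import sys
c=cap('side');cv2.imwrite(sys.argv[1],cv2.cvtColor(cv2.resize(c['color'][140:320,150:330],(0,0),fx=3,fy=3),cv2.COLOR_RGB2BGR))
P=world(c);s=cv2.cvtColor(c['color'],cv2.COLOR_RGB2HSV)[...,1]
g=(s<60)&(c['color'].max(-1)>90)&(P[...,0]>.5)&(P[...,0]<.66)&(P[...,1]>.02)&(P[...,1]<.26)
for k,a,b in(('top',.047,.059),('mid',.036,.0445)):
    m=cv2.morphologyEx((g&(P[...,2]>a)&(P[...,2]<b)).astype(np.uint8),cv2.MORPH_OPEN,np.ones((3,3)))
    _,L,st,_=cv2.connectedComponentsWithStats(m)
    if len(st)>1:
        i=1+st[1:,4].argmax();q=P[L==i];print(k,st[i,4],cv2.minAreaRect((q[:,:2]*1000).astype(np.float32)),np.median(q[:,2]),q[:,1].max())
E
python3 look.py pics/c.png
```

```text
top 1520 ((577.0377197265625, 96.49151611328125), (82.85932922363281, 89.85810089111328), 84.87342071533203) 0.05419191416091135 0.14104882230804355
```

View pics/c.png

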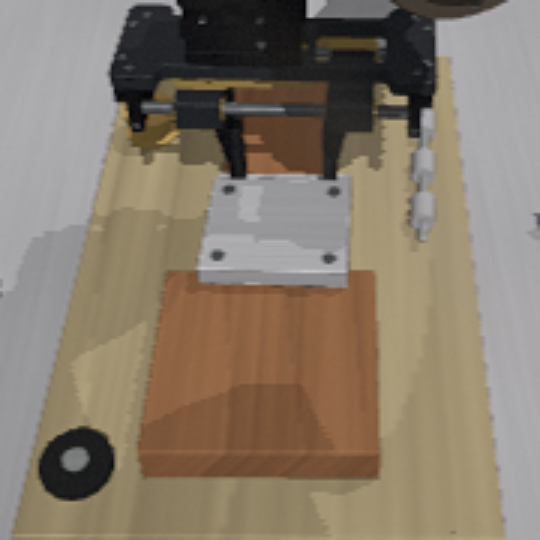

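The picture shows the plate, centred at (278,230), pushed evenly by both fingers. Its leading edge is over the block and it is square. I continue pushing.

Emit:
drive_tool --moves '[{"delta_pos": [-4,0,-1],"turn": 0,"claw": 0.6},{"delta_pos": [-4,0,0],"turn": 0,"claw": 0.6},{"delta_pos": [-4,0,0],"turn": 0,"claw": 0.6},{"delta_pos": [-4,-0.2,0],"turn": 0,"claw": 0.6},{"delta_pos": [-4,-0.2,0],"turn": 0,"claw": 0.6},{"delta_pos": [-4,-0.2,0],"turn": 0,"claw": 0.6},{"delta_pos": [-4,-0.2,0],"turn": 0,"claw": 0.6},{"delta_pos": [-4,-0.2,0],"turn": 0,"claw": 0.6},{"delta_pos": [-4,-0.2,0],"turn": 0,"claw": 0.6},{"delta_pos": [-4,-0.2,0],"turn": 0,"claw": 0.6},{"delta_pos": [-4,-0.2,0],"turn": 0,"claw": 0.6},{"delta_pos": [-4,-0.2,0],"turn": 0,"claw": 0.6}]'

```text
time_s: 7.45
tcp_pos: [0.578, 0.0932, 0.0444]
ee_rot: [[-0.091, -0.996, -0.0], [-0.996, 0.091, -0.0], [0.0, 0.0, -1.0]]
wrist_force: [-0.4, -1.0, -1.7]
gripper_width: 0.603
gripper_force: 0.6
```

```bash
python3 look.py pics/d.png
```

```text
top 1782 ((582.9830322265625, 144.0930938720703), (82.21300506591797, 89.74706268310547), 84.57854461669922) 0.05326154913201117 0.1875379214720359
mid 501 ((580.2833251953125, 63.59703826904297), (57.1889762878418, 50.97010803222656), 88.37760925292969) 0.04041339645387437 0.09273939202428888
```

View pics/d.png

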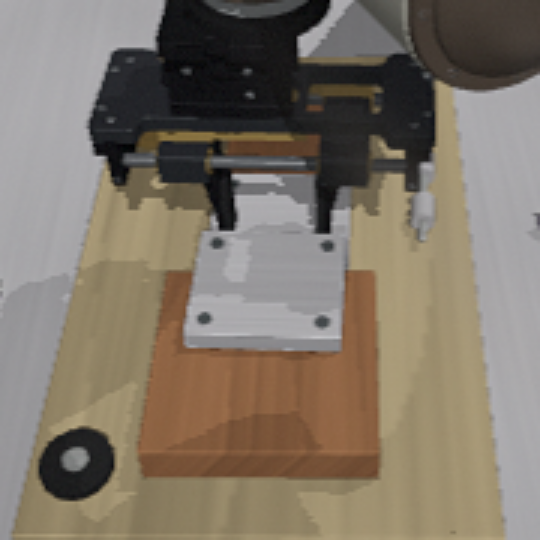

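The plate, centred at (265,290), is mostly on the block and still square, and the plate under it appears unmoved. About 41 mm remains.

Emit:
drive_tool --moves '[{"delta_pos": [-4,0,0],"turn": 0,"claw": 0.6},{"delta_pos": [-4,-0.1,0],"turn": 0,"claw": 0.6},{"delta_pos": [-4,-0.1,0],"turn": 0,"claw": 0.6},{"delta_pos": [-4,-0.1,0],"turn": 0,"claw": 0.6},{"delta_pos": [-4,-0.1,0],"turn": 0,"claw": 0.6},{"delta_pos": [-4,-0.1,0],"turn": 0,"claw": 0.6},{"delta_pos": [-4,-0.1,0],"turn": 0,"claw": 0.6},{"delta_pos": [-4,-0.1,0],"turn": 0,"claw": 0.6},{"delta_pos": [-4,-0.1,0],"turn": 0,"claw": 0.6},{"delta_pos": [-3,0,0],"turn": 0,"claw": 0.6},{"delta_pos": [-2,0,0],"turn": 0,"claw": 0.6},{"delta_pos": [0,0,0],"turn": 0,"claw": 0.6}]'

```text
time_s: 9.0
tcp_pos: [0.5827, 0.134, 0.0446]
ee_rot: [[-0.091, -0.996, 0.001], [-0.996, 0.091, 0.0], [-0.001, -0.0, -1.0]]
wrist_force: [-0.1, -0.6, 0.1]
gripper_width: 0.602
gripper_force: 0.1
```

Emit:
drive_tool --moves '[{"delta_pos": [5,0,0],"turn": 0,"claw": 0.6},{"delta_pos": [10,0,0],"turn": 0,"claw": 0.6},{"delta_pos": [0,0,-15],"turn": 0,"claw": 0.6},{"delta_pos": [0,0,-30],"turn": 0,"claw": 0.6},{"delta_pos": [0,0,-40],"turn": 0,"claw": 0.6},{"delta_pos": [40,0,-20],"turn": 0,"claw": 0.6},{"delta_pos": [40,0,0],"turn": 0,"claw": 0.6},{"delta_pos": [0,0,0],"turn": 0,"claw": 0.6}]'

```text
time_s: 10.0
tcp_pos: [0.5738, 0.0369, 0.1512]
ee_rot: [[-0.094, -0.996, 0.002], [-0.996, 0.094, 0.001], [-0.001, -0.002, -1.0]]
wrist_force: [0.3, 0.5, -0.5]
gripper_width: 0.598
gripper_force: 0.0
```

```bash
python3 look.py pics/e.png
```

```text
top 2013 ((587.607666015625, 184.35459899902344), (82.1242904663086, 90.0344009399414), 84.6561508178711) 0.0521044838621505 0.22891786832268762
mid 1375 ((575.6480102539062, 76.33682250976562), (81.07255554199219, 89.9203872680664), 85.29297637939453) 0.04029993441536639 0.11925532424663926
```

View pics/e.png

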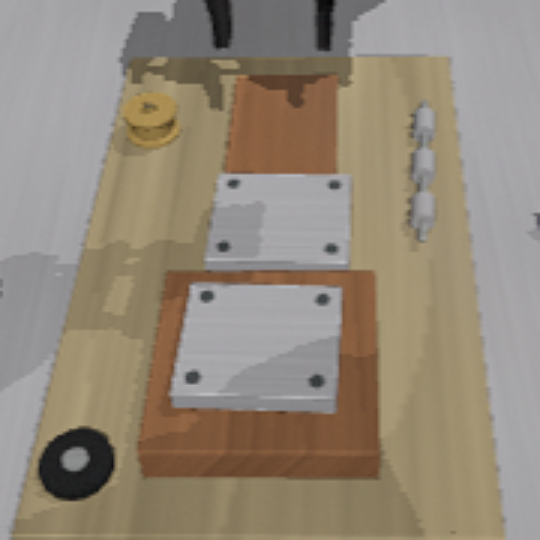

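The plate, centred at (258,345), lies flat and central on the block, the lower plates are at (280,220), and the fingers are clear.

```bash
python3 -c "
from station import ticket
print(ticket.finish_job())"
```

```text
the job is handed in; nothing more can be done
None
```

The top plate was slid onto the thicker block and the job handed in at about 10 s: it lies flat, within about 5 mm of the block's centre and 3° of square; the middle plate moved about 1 mm, the lowest (not measured separately) looks unmoved, and the arm is clear.

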